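Close and latch the sample chamber

TASK

Close the open metal sample chamber: take its loose lid from the bench, hook the lid's rear tongue under the lip at the back of the chamber and swing the front down flush on the rim. Then flip the wire loop of the draw latch up over the blue keeper on the lid's front, and press the red lever down past centre to its stop so that the loop stays pulled tight. Leave the tray, bottle and spanner where they are.

Things in the scene. Friction and masses are not known exactly. Their poses are not given: they have to be found in the camera images.
- seat (a point): Fixed open-topped aluminium chamber, 130 (x) x 150 (y) x 135 mm high. Point on its vertical centre line, 38 mm above the rim: where lid_grip must end, with the axes of lid_grip and seat parallel. Chamber axes: x from the latch side (which faces roughly to the robot) to the rear lip, z up; points lip, stop and lever_axis have the same axes.
- lip (a point): Middle of the lower front edge of the chamber's dark rear lip (8 mm thick): 67 mm in +x from the centre line, 11 mm above the rim. Behind it is a channel for the tongue: back wall 16 mm further in +x, ends at y = +-40 mm, floor 14 mm below the rim from the rim's outer edge (2 mm in -x of this point) on, so the tongue may go in tilted tip down.
- stop (a point): Midway between the tops of two small front stops, at their inner faces: 66 mm in -x from the centre line, 6 mm above the rim; each is 22 mm wide, centred at y = +-56 mm. They bar a lid slid in flat: tilt it 5 to 20 degrees front up, tongue under the lip, rest it on the rear rim's outer edge and swing its front down behind them (5 mm clearance). A 26 mm wide rest on y = 0 supports the keeper.
- lid_grip (a point): Loose steel lid, 0.45 to 0.7 kg, right side up on the bench left or right of the chamber: plate 122 (x) x 146 (y) x 10 mm. Point: middle of its black grip bar (70 along y, 14 along x, 24 tall), over the plate's centre, 38 mm above the lid's underside. x towards the tongue (70 wide in y, 8 thick, level with the underside, tip at x = +79 mm), z up.
- keeper (a point): Blue J-shaped keeper on the lid's -x end, 30 mm wide, lid axes. Point: where the loop bar's centre lies when on the keeper's floor, 84 mm in -x from lid_grip and 20 mm below it. Upturned tip: 14 to 8 mm in -x of the point, top 2 mm above it. Back plate: 7 mm in +x, rising to 21 mm above. The bar goes over the tip, down between tip and plate.
- loop_bar (a point): Middle of the top bar (along y, 8 mm thick) of the latch's steel wire loop, a U 56 mm wide; legs 96 mm from bar to pin, z from pin to bar. Starts leaning 0.3 to 0.5 rad outwards (chamber -x) on a stop; swings freely about the pin: pushed in past upright it falls on to the keeper by its weight. With the lever at 1.1 or more the bar clears the keeper's tip by over 2 mm.
- lever_axis (a point): Lever's hinge axis (along chamber y) in the latch's middle plane: 87 mm in chamber -x from the centre line, 57 mm below the rim. The loop's pin is on a crank 24 mm from this axis: straight below it at lever = 0, swung out to chamber -x and up as the lever rises.
- lever_pad (a point): Centre of the red pad of the lever's handle (36 mm along the handle, 28 wide in y, 14 thick, rounded): 80 mm from the lever's axis and 56 mm to chamber +y of the latch's middle plane. The handle sticks out to chamber -x, raised (lever - 0.17) rad above level. The point's axes are the lever's, parallel to the chamber's at lever = 0.
- lever (a joint): Draw-latch lever (rad). Starts at 1.10 to 1.25 (handle 53 to 62 degrees above level; stays where put, friction 1 to 2 N at the pad; upper stop 1.30). Falls as the pad is pressed outwards and down; loop tightest near 0 (it is sprung, 8 N per mm, about 3 mm); lower stop -0.20, over centre, handle 21 degrees below level. Needs under 10 N at the pad.
- loop: The whole wire loop; its origin lies on the pin it swings on, axes as for loop_bar.
- tray: Bystander: white tray 120 x 150 x 35 mm with four capped jars, 67 mm high in all. Origin under its centre. On the opposite side of the chamber from the lid.
- bottle: Bystander: amber bottle, 64 mm in diameter, 150 mm high, origin at its foot, beyond the chamber to the left.
- spanner: Bystander: steel spanner 170 mm long lying beyond the chamber to the right.
Not all that is in view belongs to the job. Leave any purple or yellow look-alike of the part that bears lid_grip alone.

How it is judged:
By the outcome, as a careful person would: the job done as asked, in the order asked, and still so for the second after the job is handed in, with the robot touching nothing.
It also fails if it takes over 54 s, if anything falls off the work surface, if the arm or the gripper's body presses on something with over 40 N, if the wrist force passes 120 N, or if a joint passes its speed limit or range.

ROBOT

A 7-joint arm with a two-finger parallel gripper is mounted at the origin on the work surface. World frame = base frame: x ahead of the robot, y to its left, z up, the work surface at z = 0. Lengths are in m, angles in rad, forces in N, time in s.
With the tool pointing down it reaches from about 0.35 to 0.9 m from the base axis. Payload 8.1 kg.
Tool frame: the origin (TCP) lies at the centre of the arm's flange, where the gripper is bolted on; the fingertips stand 178 mm ahead of it and the grasp point (between the pads) lies 159 mm ahead of it; z points along the fingers, y is the direction in which the jaws open and shut (so a half turn about z gives the same grasp; the last joint's range is limited). The gripper opens to 92 mm and grips with 3 to 60 N. Pads are 19 mm wide; open, the fingers measure 130 mm over their backs; the gripper's body (75 mm by 190 mm) begins 47 mm behind the grasp point.
Start: joints at [1.193, 0.434, 0.025, 1.573, -0.012, 1.134, -0.075], TCP at [0.17, -0.602, 0.405] pointing down, gripper open.
Joint ranges: [-2.62, 2.62], [-0.44, 2.09], [-1.27, 1.32], [0.08, 2.57], [-1.32, 4.46], [0.12, 2], [-2.74, 2.74]. Speed limits (rad/s): [2.22, 2.22, 3.01, 3.01, 3.14, 3.14, 3.14].

INTERFACE

Orientations are given as a rotation vector (axis times angle).
In Python, from cell import arm gives the robot as it stands. The module is installed in compiled form; this text tells all that it offers.
- The arm moves only by the tool move_arm, never from a script. Its argument "steps" is a list of rows, each a list of 4 numbers: the shift along the tool's x, y, z in mm, then the turn about the tool's z in rad. In form: [[x, y, z, twist], ...]. A call has 1 to 20 rows; each row is the pose to reach, as a shift and turn from the pose commanded when the call began, along the tool's axes at that moment; what a row does not reach only later rows make up. A row lasts 1/8 s, in which the tool goes at most 62.5 mm and 10.7 degrees, less where a joint would pass 70% of its speed; a pose out of reach is approached as far as the arm can. A call with a gripper value outside its range is refused whole. "grip" is the finger opening in mm, from 0 to 91.8, set as the call begins (left out, the last holds). The fingers move at their own pace and stop on an object; "grip_force" is the grip in N (left out, the last holds). Time passes only in rows, so rows that repeat a pose let the fingers close. It gives the time, the measured TCP pose, the force and the opening at its end, in the units of the state.
- arm.observe(): the state, without advancing time (a new reading comes with each control period).
- arm.get_image(name): name is "scene" or "side" or "wrist"; returns the picture (420x560x3 uint8, red, green, blue); there is no depth.
- arm.camera_info(name): a dict with "mtx" (3x3 intrinsics, pixels), "pose" (4x4, takes a point from camera to world coordinates); the wrist camera has in their place "T_tool_cam" (4x4, takes a point from camera to tool coordinates, whose origin is the TCP and whose axes are the flange's). Camera axes: x right, y down, z forward; pixel columns grow to the right and rows downward; lengths in m; the calibration is good to about 2 mm. The wrist camera is an equidistant fisheye: a pixel r from the principal point sees the ray r / f radians off the axis. A picture is of the moment at which its call begins: read the wrist's pose just before it. camera_info takes no time and is no camera call.
- arm.sign_off(): hands the job in, once; it reports no verdict.
The state is a dict: "clock": time; "joints": joint angles; "dq": joint speeds; "joint_efforts": joint torques, N m; "position": TCP position; "ee_rot": TCP orientation; "force": force on the tool from outside, world axes, zero at the start; "ft_torque": the same for the moment, N m; "width": opening from 0.0 (shut) to 1.0 (fully open).
Only numpy, scipy, OpenCV 4.12 (cv2) and the standard library are available. Lean on these libraries where they do the work, as an engineer would, in place of code of your own. Each camera call takes 0.05 s, during which the arm holds its last target.

## Working session

There is one attempt and no reset: what is moved stays moved. The work goes in short steps, Python scripts to look and compute and a tool call to move; the robot and the scene stay as the last step left them, time stands still between calls to the robot, and variables do not carry over. Pictures are saved under pics/ and viewed, and the job is handed in when it is done.

Besides the shell and the picture viewer there is one more tool, called after "Request:" as a command line: name --pt "numbers of a row" for each row, then --argument value for the rest. move_arm: Moves the arm, as the interface text tells. Its arguments: {"type":"object","properties":{"steps":{"type":"array"},"grip":{"type":"number"},"grip_force":{"type":"number"}},"required":["steps"]}

```bash
mkdir -p pics; python3 - <<'E'
from cell import arm
import cv2,numpy as np
np.set_printoptions(precision=4,suppress=True)
s=arm.observe()
for k,v in s.items(): print(k,v)
for n in ["scene","side","wrist"]:
    i=arm.get_image(n); cv2.imwrite(f"pics/{n}0.png",i[:,:,::-1]); print(n,arm.camera_info(n))
E
```

```text
clock 0.0
joints [ 1.1934  0.4352  0.025   1.5741 -0.0116  1.134  -0.0751]
dq [-0.001  -0.0005  0.0011 -0.0002  0.0005  0.0013  0.0003]
joint_efforts [ -0.0004 -66.7853   0.9848 -31.4468  -0.0606   0.0427   0.0002]
position [ 0.1695 -0.6013  0.4039]
ee_rot [-3.1104 -0.4299  0.0006]
force [-0.4748  0.5475  0.1866]
ft_torque [-0.0078 -0.0059 -0.0275]
width 1.0027218203396833
scene {'mtx': array([[537.3738,   0.    , 268.1537],
       [  0.    , 537.3738, 209.5345],
       [  0.    ,   0.    ,   1.    ]]), 'pose': array([[ 0.3036,  0.6879, -0.6593,  1.3194],
       [ 0.9528, -0.2163,  0.213 , -0.3255],
       [ 0.0039, -0.6928, -0.7211,  1.0478],
       [ 0.    ,  0.    ,  0.    ,  1.    ]])}
side {'mtx': array([[492.5482,   0.    , 278.1972],
       [  0.    , 492.5482, 213.8557],
       [  0.    ,   0.    ,   1.    ]]), 'pose': array([[-0.9152, -0.2945,  0.2751,  0.1534],
       [-0.4029,  0.6576, -0.6366,  0.7365],
       [ 0.0065, -0.6934, -0.7205,  1.0063],
       [ 0.    ,  0.    ,  0.    ,  1.    ]])}
wrist {'mtx': array([[325.1923,   0.    , 273.6378],
       [  0.    , 325.1923, 208.7365],
       [  0.    ,   0.    ,   1.    ]]), 'T_tool_cam': array([[ 0.0006, -0.9667, -0.2559,  0.0683],
       [ 1.    ,  0.0005,  0.0006,  0.0006],
       [-0.0004, -0.2559,  0.9667,  0.02  ],
       [ 0.    ,  0.    ,  0.    ,  1.    ]])}
```

View pics/scene0.png

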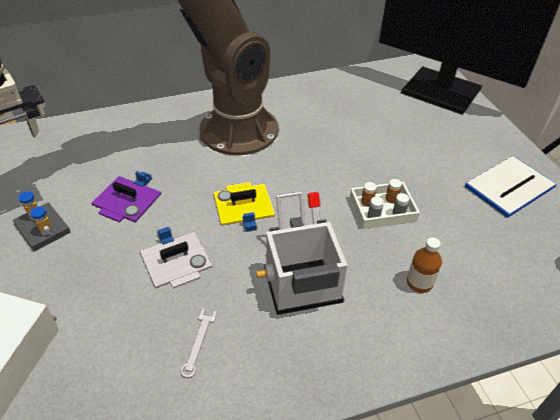

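View pics/side0.png

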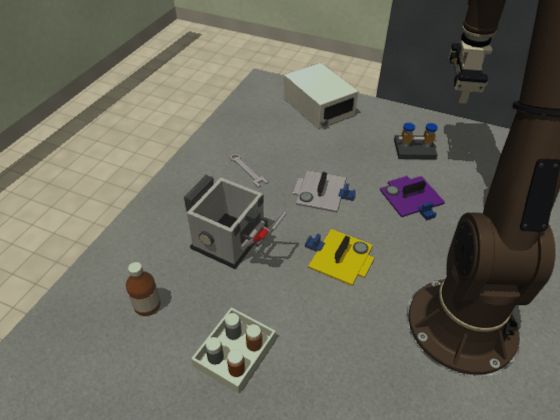

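View pics/wrist0.png

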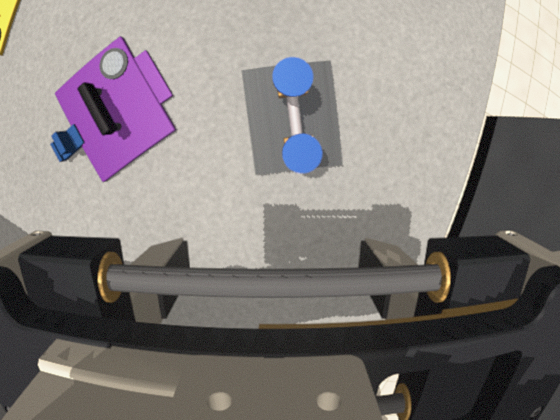

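Candidates for the lid: purple at scene (126,198), yellow at (243,203) and bare steel at (176,258). The steel one fits, because purple and yellow are named as look-alikes. I'll confirm it in an enlarged crop.

```bash
python3 - <<'E'
import cv2
def crop(n,x,y,w,h,k,o):
    i=cv2.imread(f"pics/{n}.png")[y:y+h,x:x+w]; cv2.imwrite(f"pics/{o}.png",cv2.resize(i,None,fx=k,fy=k,interpolation=cv2.INTER_CUBIC))
crop("scene0",130,215,100,80,8,"c_lid_scene")
crop("scene0",245,180,110,130,4.6,"c_ch_scene")
crop("side0",285,160,80,60,10,"c_lid_side")
crop("side0",175,165,120,105,5.7,"c_ch_side")
E
```

```text
(no output)
```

View pics/c_lid_scene.png

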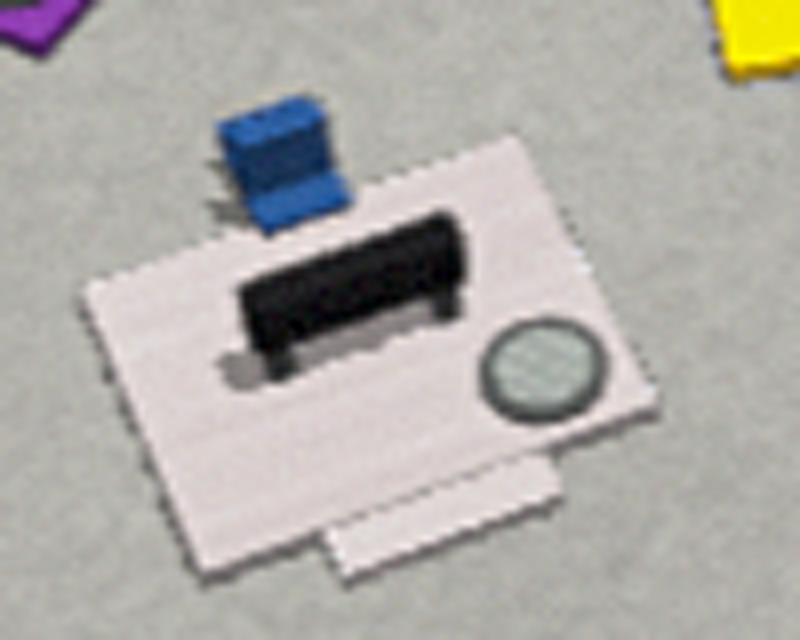

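View pics/c_ch_scene.png

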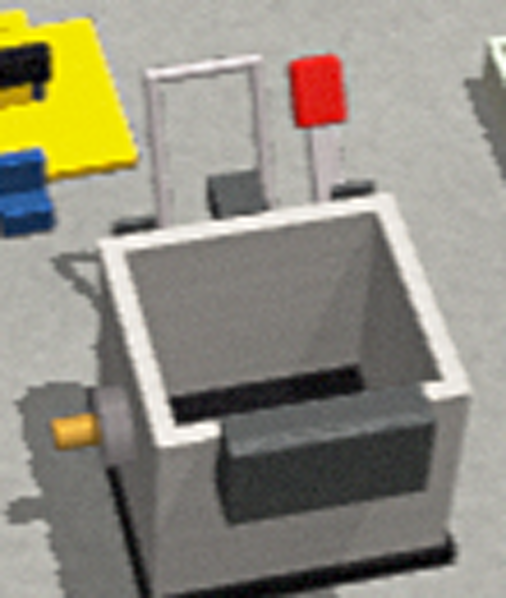

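View pics/c_lid_side.png

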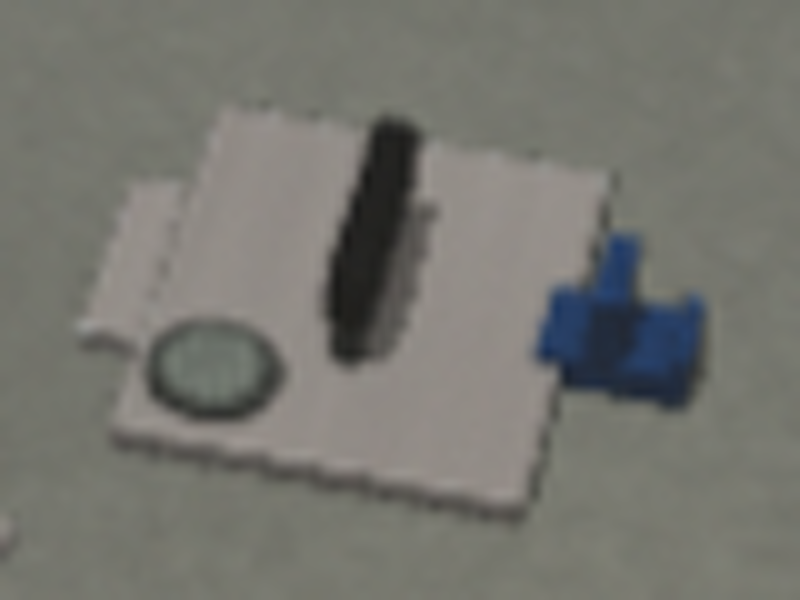

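View pics/c_ch_side.png

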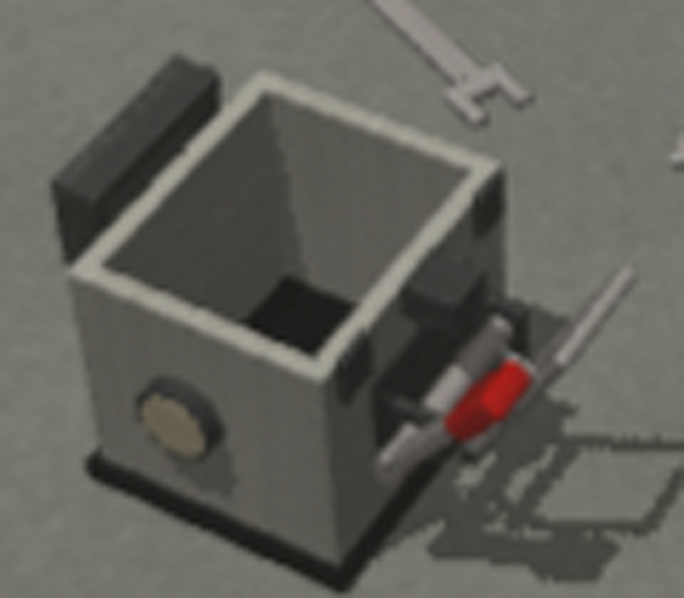

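Confirmed: the bare steel lid has its tongue facing away from the robot and its keeper facing towards it. Next I fit the poses of the lid and chamber.

```bash
cat > h.py <<'E'
import numpy as np,cv2
from scipy.optimize import least_squares
from scipy.spatial.transform import Rotation as R
np.set_printoptions(precision=4,suppress=True)
from cell import arm
CI={n:arm.camera_info(n) for n in("scene","side","wrist")}
def proj(n,P):
    c=CI[n];T=np.linalg.inv(c["pose"]);p=np.atleast_2d(P)@T[:3,:3].T+T[:3,3];q=p@c["mtx"].T;return q[:,:2]/q[:,2:]
def projw(P,pos,rot):
    c=CI["wrist"];W=np.eye(4);W[:3,:3]=R.from_rotvec(rot).as_matrix();W[:3,3]=pos
    T=np.linalg.inv(W@c["T_tool_cam"]);p=np.atleast_2d(P)@T[:3,:3].T+T[:3,3]
    th=np.arctan2(np.hypot(p[:,0],p[:,1]),p[:,2]);d=p[:,:2]/np.hypot(p[:,0],p[:,1])[:,None]
    return c["mtx"][:2,2]+c["mtx"][0,0]*th[:,None]*d
def un(uv,off,k): return (np.array(uv,float)+.5)/k-.5+off
def cv(n,x,y,w,h,k,o):
    i=cv2.imread(f"pics/{n}.png")[y:y+h,x:x+w]; cv2.imwrite(f"pics/{o}.png",cv2.resize(i,None,fx=k,fy=k,interpolation=cv2.INTER_CUBIC))
def pose(p,P):  # p x,y,yaw,z
    c,s=np.cos(p[2]),np.sin(p[2]);P=np.atleast_2d(P)
    return P@np.array([[c,-s,0],[s,c,0],[0,0,1]]).T+np.array([p[0],p[1],p[3]])
def fit(obs,x0):
    f=lambda p:np.concatenate([(proj(n,pose(p,M))-uv).ravel() for n,M,uv in obs])
    r=least_squares(f,x0);return r.x,r.fun
E
python3 - <<'E'
from h import *
M=np.array([[-61,-73,10],[-61,73,10],[61,73,10],[61,-73,10],[79,-35,8],[79,35,8]])/1e3
s=un([(85,290),(515,137),(657,403),(203,570),(345,577),(560,492)],(130,215),8)
d=un([(608,178),(522,503),(118,430),(220,108),(133,180),(82,328)],(285,160),10)
p,f=fit([("scene",M,s),("side",M,d)],[.6,-.3,0,0]);print("lid",p,f.reshape(-1,2))
M=np.array([[-65,-75,135],[-65,75,135],[65,75,135],[65,-75,135]])/1e3
s=un([(100,243),(392,193),(470,392),(157,447)],(245,180),4.6)
d=un([(500,163),(322,378),(75,270),(265,72)],(175,165),5.7)
p,f=fit([("scene",M,s),("side",M,d)],[.7,0,0,0]);print("ch",p,f.reshape(-1,2))
# latch
for lev in (1.1,1.15,1.2,1.25):
  a=lev-.17
  # lever axes at lever=0 parallel to chamber; handle out -x raised a
  print(lev,[ (proj(n,pose(p,[[-.087-.08*np.cos(a),.056,.078+.08*np.sin(a)]]))-o)*k for n,o,k in(("scene",(245,180),4.6),("side",(175,165),5.7))])
  pin=np.array([-.087-.024*np.sin(lev),0,.078-.024*np.cos(lev)])
  for l in(.3,.4,.5):
    b=pin+.096*np.array([-np.sin(l),0,np.cos(l)])
    print("  loop",l,b,[ ((proj(n,pose(p,b+np.array([[0,-.028,0],[0,.028,0]])))-o)*k).ravel() for n,o,k in(("scene",(245,180),4.6),("side",(175,165),5.7))])
E
```

```text
lid [ 0.4582 -0.2872  0.1521 -0.    ] [[-1.0546 -0.3296]
 [ 0.1735 -0.5631]
 [ 0.4039 -0.1585]
 [-0.4666  0.6894]
 [-0.1868  0.0906]
 [ 0.7216  0.1219]
 [ 0.5319 -0.1657]
 [ 0.492   0.5979]
 [-1.0073 -0.1796]
 [ 0.0226 -0.2495]
 [ 0.1213 -0.029 ]
 [-0.3303  0.5619]]
ch [ 0.6219 -0.014  -0.0935  0.0011] [[-0.7074 -0.8044]
 [-0.5704 -0.1702]
 [ 0.0848  0.2723]
 [-0.0915  0.2231]
 [ 0.7106  0.2904]
 [-0.0738  0.7076]
 [-1.2878  0.2506]
 [-0.5519 -0.5182]]
1.1 [array([[314.3007,  89.5186]]), array([[486.9569, 400.4582]])]
  loop 0.3 [-0.1368  0.      0.1588] [array([155.803 ,  88.1892, 262.5456,  71.9459]), array([591.0872, 246.2524, 524.864 , 330.764 ])]
  loop 0.4 [-0.1458  0.      0.1555] [array([151.6854,  80.5324, 257.7444,  64.448 ]), array([609.6583, 259.1886, 543.9471, 344.1287])]
  loop 0.5 [-0.1544  0.      0.1514] [array([147.7582,  74.6979, 253.1098,  58.7632]), array([627.4386, 273.278 , 562.2595, 358.6247])]
1.15 [array([[316.3008,  90.7385]]), array([[479.9736, 393.7761]])]
  loop 0.3 [-0.1373  0.      0.1599] [array([155.6108,  85.9756, 262.3912,  69.7416]), array([592.17
[... 558 characters left out ...]
1.3257,  76.168 , 257.4636,  60.101 ]), array([611.7541, 256.3843, 545.9961, 341.382 ])]
  loop 0.5 [-0.1554  0.      0.1536] [array([147.3983,  70.3597, 252.8276,  54.4421]), array([629.5627, 270.4967, 564.3386, 355.9023])]
1.25 [array([[320.4452,  94.3345]]), array([[465.3324, 380.9212]])]
  loop 0.3 [-0.1381  0.      0.1621] [array([155.3026,  81.6702, 262.1718,  65.4517]), array([594.015 , 241.888 , 527.7143, 326.48  ])]
  loop 0.4 [-0.1472  0.      0.1589] [array([151.1836,  74.0483, 257.3675,  57.9886]), array([612.6324, 254.853 , 546.8463, 339.8755])]
  loop 0.5 [-0.1558  0.      0.1547] [array([147.2555,  68.2523, 252.7302,  52.342 ]), array([630.4552, 268.9768, 565.2038, 354.408 ])]
```

The fit is good to about 1 mm. The lid centre is at (0.458, -0.287) with yaw 0.152, and the chamber is at (0.622, -0.014) with yaw -0.094. The lever reads about 1.1 and the loop lean about 0.5.

The tool can only translate and twist. So I'll grip the bar by its ends, with the jaws along lid y, so the lid can pivot in the grip.

```bash
cat >> h.py <<'E'
CH=np.array([.6219,-.014,-.0935,0.0]); LID=np.array([.4582,-.2872,.1521,0.])
def ch(P): return pose(CH,P)[0]
def plan(grasp,yaw,ext=.159,s=None):
    """grasp point world, yaw of tool jaw axis = object's y (mod pi): prints shift mm + twist"""
    s=s or arm.observe(); A=R.from_rotvec(s["ee_rot"]).as_matrix()
    t=np.array(grasp)+[0,0,ext]
    sh=A.T@(t-s["position"])*1e3
    jy=np.arctan2(A[1,1],A[0,1]); d=(yaw+np.pi/2-jy); d=(d+np.pi/2)%np.pi-np.pi/2
    return sh.round(1),round(-d,4)
E
python3 - <<'E'
from h import *
s=arm.observe();print(R.from_rotvec(s["ee_rot"]).as_matrix())
print(plan([*LID[:2],.13],LID[2]),plan([*LID[:2],.038],LID[2]))
E
```

```text
[[ 0.9625  0.2713 -0.0004]
 [ 0.2713 -0.9625  0.001 ]
 [-0.0001 -0.0011 -1.    ]]
(array([ 363.1, -224. ,  115.4]), np.float64(0.1226)) (array([ 363.1, -223.9,  207.4]), np.float64(0.1226))
```

Request:
move_arm --pt "363 -224 115 0.123" --pt "363 -224 115 0.123" --pt "363 -224 115 0.123" --pt "363 -224 115 0.123" --pt "363 -224 115 0.123" --pt "363 -224 115 0.123" --pt "363 -224 115 0.123" --pt "363 -224 115 0.123" --pt "363 -224 115 0.123" --pt "363 -224 115 0.123" --pt "363 -224 115 0.123" --pt "363 -224 115 0.123" --grip 91.8

```text
clock: 1.65
position: [0.4577, -0.2883, 0.2899]
ee_rot: [3.132, 0.236, 0.0]
force: [-0.7, 0.8, 0.4]
width: 0.998
```

```bash
python3 - <<'E'
from h import *
s=arm.observe();print(s["clock"],s["joints"],s["dq"].max() if hasattr(s["dq"],'max') else s["dq"])
i=arm.get_image("wrist");cv2.imwrite("pics/w1.png",i[:,:,::-1])
print(plan([*LID[:2],.13],LID[2],s=s),plan([*LID[:2],.038],LID[2],s=s))
G=pose(LID,np.array([[0,-35,38],[0,35,38],[0,0,50],[-61,-73,10],[-61,73,10],[61,73,10],[61,-73,10],[79,-35,8],[79,35,8]])/1e3)
print(projw(G,s["position"],s["ee_rot"]))
E
```

```text
1.65 [ 0.5184  0.4294 -0.0737  1.908   0.0429  0.8054 -0.999 ] 0.0007024497404693507
(array([ 0.7, -1. ,  0.9]), np.float64(-0.002)) (array([ 0.7, -1. , 92.9]), np.float64(-0.002))
[[318.0026 216.9049]
 [224.4285 217.0402]
 [271.0584 221.7844]
 [352.4632 272.7654]
 [191.0373 272.8999]
 [181.5473 135.1834]
 [361.1498 134.7359]
 [315.0132 111.1043]
 [227.3785 111.3513]]
```

View pics/w1.png

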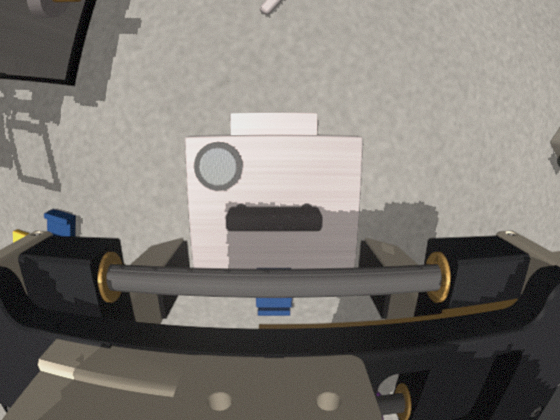

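The lid is directly below, about 2 px off the prediction. The tongue tips are at (231,113) and (317,113), and the bar runs from (227,217) to (321,217). I'll correct by about 1–2 mm and descend.

Request:
move_arm --pt "-0.5 1.2 50 0" --pt "-0.5 1.2 80 0" --pt "-0.5 1.2 92 0" --pt "-0.5 1.2 92 0"

```text
clock: 2.2
position: [0.4579, -0.2888, 0.1976]
ee_rot: [-3.132, -0.238, 0.001]
force: [-0.3, -0.2, 0.6]
width: 0.996
```

Request:
move_arm --pt "0 0 0 0" --pt "0 0 0 0" --pt "0 0 0 0" --pt "0 0 0 0" --pt "0 0 0 0" --pt "0 0 0 0" --grip 50 --grip_force 30

```text
clock: 2.95
position: [0.4582, -0.2888, 0.1986]
ee_rot: [3.132, 0.238, 0.002]
force: [-1.3, 1.1, 7.6]
width: 0.76
```

Request:
move_arm --pt "0 0 -20 0" --pt "0 0 -60 0" --pt "0 0 -120 0" --pt "0 0 -180 0" --pt "0 0 -210 0" --pt "0 0 -210 0"

```text
clock: 3.7
position: [0.458, -0.2889, 0.4093]
ee_rot: [3.131, 0.238, 0.005]
force: [0.5, -0.9, -7.5]
width: 0.759
```

```bash
python3 - <<'E'
from h import *
s=arm.observe();print(s["clock"],s["position"],s["force"],s["width"])
for n in("wrist","side"):
  i=arm.get_image(n);cv2.imwrite(f"pics/{n}2.png",i[:,:,::-1])
print(plan(ch([.136,0,.25]),CH[2],s=s))
E
```

```text
3.7 [ 0.458  -0.2889  0.4093] [ 0.4754 -0.895  -7.492 ] 0.7588464090104154
(array([ 335.4, -213.9,    0.8]), np.float64(0.2451))
```

View pics/wrist2.png

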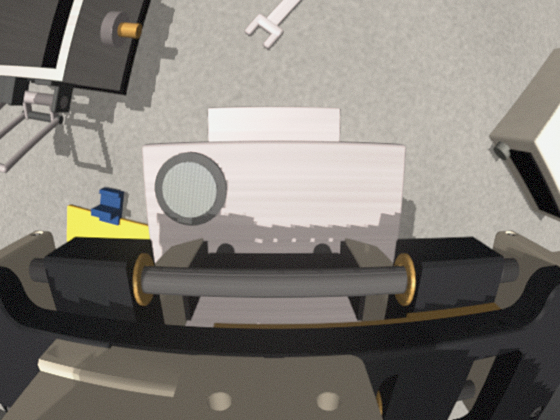

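View pics/side2.png

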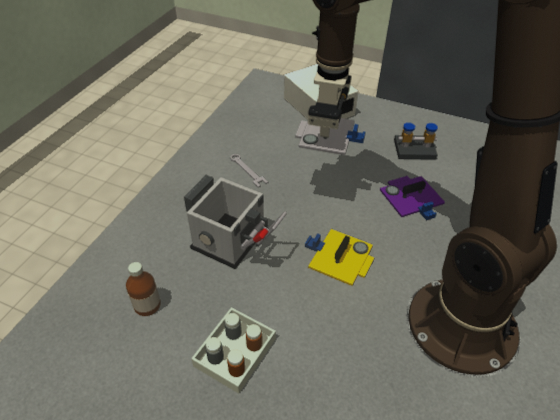

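```bash
cat >> h.py <<'E'
LP=np.array([[61,73,10],[61,-73,10],[79,35,8],[79,-35,8]])/1e3-[0,0,.038]
def fitgrip(uv,x0=(0,0,.159,0,0)):
    """uv: plate rear corners left,right, tongue tip left,right in wrist image. returns grip in tool frame (mm), pitch(front up +), yaw"""
    c=CI["wrist"];T=np.linalg.inv(c["T_tool_cam"])
    B=np.diag([1,-1,-1.])  # lid axes in tool axes (level)
    def f(p):
        Rm=R.from_euler("y",p[3]).as_matrix()   # lid +pitch: rot about lid y (x->-z): front up
        Rz=R.from_euler("z",p[4]).as_matrix()
        q=(LP@Rm.T@Rz.T)@B.T+p[:3]
        m=q@T[:3,:3].T+T[:3,3]
        th=np.arctan2(np.hypot(m[:,0],m[:,1]),m[:,2]);d=m[:,:2]/np.hypot(m[:,0],m[:,1])[:,None]
        return ((c["mtx"][:2,2]+c["mtx"][0,0]*th[:,None]*d)-uv).ravel()
    g=lambda p:np.concatenate([f(p),[(p[2]-.159)/.002]])  # prior: 2 mm on height
    r=least_squares(g,x0,x_scale=[.01,.01,.01,.1,.1]);return r.x*[1e3,1e3,1e3,57.3,57.3],r.fun
E
python3 - <<'E'
from h import *
print(*fitgrip(np.array([[143,145],[405,145],[208,108],[339,108]])))
print(*fitgrip(np.array([[143,146],[405,146],[208,108],[339,108]])))
E
```

```text
[  0.8409   0.8016 159.8555   3.6966   0.0613] [-0.7708 -0.5331  0.234  -0.6527  0.5462  0.6222 -0.0605  0.5732  0.4278]
[  0.286    0.8018 160.137    3.2142   0.0613] [-0.8943 -0.9899  0.3571 -1.1101  0.4172  1.0737  0.0684  1.0244  0.5685]
```

Request:
move_arm --pt "335 -214 1 0.245" --pt "335 -214 1 0.245" --pt "335 -214 1 0.245" --pt "335 -214 1 0.245" --pt "335 -214 1 0.245" --pt "335 -214 1 0.245" --pt "335 -214 1 0.245" --pt "335 -214 1 0.245" --pt "335 -214 1 0.245" --pt "335 -214 1 0.245"

```text
clock: 5.05
position: [0.7561, -0.0281, 0.4058]
ee_rot: [3.137, -0.149, -0.003]
force: [-0.4, -0.1, -6.8]
width: 0.76
```

```bash
python3 - <<'E'
from h import *
s=arm.observe();print(s["clock"],s["position"],s["force"],s["width"],s["joints"])
for n in("wrist","side"):
  i=arm.get_image(n);cv2.imwrite(f"pics/{n}3.png",i[:,:,::-1])
print(plan(ch([.136,0,.2]),CH[2],s=s))
E
```

```text
5.05 [ 0.7561 -0.0281  0.4058] [-0.4332 -0.1494 -6.8374] 0.7601436836841795 [ 0.006   0.6646 -0.0759  1.1728  0.0493  1.3075 -1.7326]
(array([ 1.1, -1.6, 46.8]), np.float64(-0.0016))
```

View pics/side3.png

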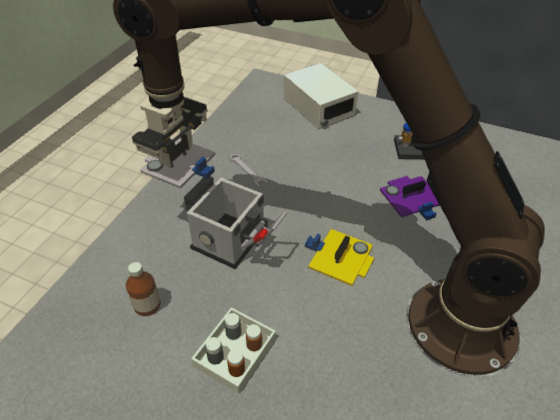

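View pics/wrist3.png

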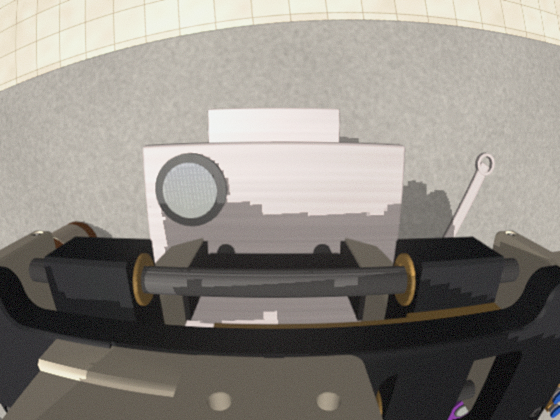

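Request:
move_arm --pt "1 -2 30 0" --pt "1 -2 46 0" --pt "1 -2 52 0" --pt "1 -2 55 0" --pt "1 -2 57 0" --pt "1 -2 58 0"

```text
clock: 5.9
position: [0.7585, -0.025, 0.3507]
ee_rot: [3.138, -0.147, 0.006]
force: [2.2, -1.2, 2.4]
width: 0.759
```

Request:
move_arm --pt "0 0 2 0" --pt "0 0 4 0" --pt "0 0 6 0" --pt "0 0 7 0" --pt "0 0 7 0"

```text
clock: 6.52
position: [0.7598, -0.025, 0.3446]
ee_rot: [-3.138, 0.147, -0.014]
force: [7.7, -1.5, 4.7]
width: 0.761
```

```bash
python3 - <<'E'
from h import *
s=arm.observe();print(s["clock"],s["position"],s["force"],s["width"])
for n in("wrist","side"):
  i=arm.get_image(n);cv2.imwrite(f"pics/{n}4.png",i[:,:,::-1])
cv("side4",110,90,120,120,5,"c4")
E
```

```text
6.525 [ 0.7598 -0.025   0.3446] [ 7.6926 -1.4697  4.7486] 0.7606585632988306
```

View pics/c4.png

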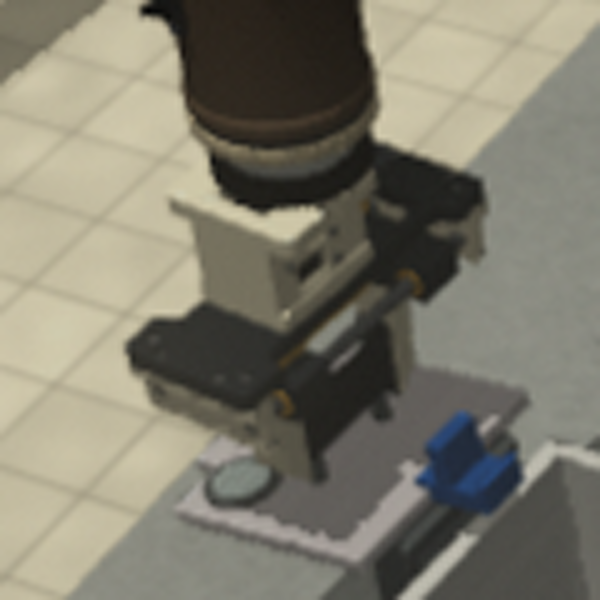

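View pics/wrist4.png

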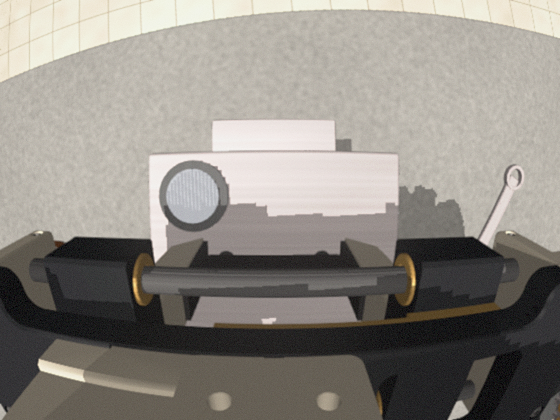

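```bash
python3 - <<'E'
from h import *
print(*fitgrip(np.array([[149,154],[398,153.5],[212,121],[335,121]])))
print(*fitgrip(np.array([[143.5,145],[404.5,145],[208,108.5],[339,108.5]])))
E
```

```text
[  0.974    0.7397 159.8133  13.1072   0.1204] [-0.4871 -0.2481  0.5385 -0.1416  0.5437  0.3056 -0.5885  0.1152  0.4067]
[  1.1331   0.8184 159.9463   4.1576   0.0617] [-0.8785 -0.3712  0.3392 -0.4918  0.8076  0.4672 -0.3191  0.4189  0.4731]
```

The lid is now tilted front up. The side crop shows its front resting on the lip, and the wrist fit gives about 9–13°. I'll lift and move to a point above the insertion pose.

```bash
python3 - <<'E'
from h import *
print(plan(ch([-.016,0,.225]),CH[2]))
E
```

```text
(array([-154. ,    2. ,  -40.8]), np.float64(-0.0001))
```

Request:
move_arm --pt "0 1 -25 0" --pt "0 1 -41 0" --pt "-50 1 -41 0" --pt "-105 1 -41 0" --pt "-150 1 -41 0" --pt "-154 1 -41 0" --pt "-154 1 -41 0" --pt "-154 1 -41 0"

```text
clock: 7.62
position: [0.6054, -0.0114, 0.3827]
ee_rot: [-3.138, 0.147, -0.001]
force: [-0.2, 0.3, -6.9]
width: 0.759
```

```bash
python3 - <<'E'
from h import *
s=arm.observe();print(s["clock"],s["position"],s["ee_rot"],s["force"],s["width"])
for n in("wrist","side","scene"):
  i=arm.get_image(n);cv2.imwrite(f"pics/{n}5.png",i[:,:,::-1])
cv("side5",170,110,130,120,6,"c5")
cv("scene5",220,150,150,150,5,"c5s")
E
```

```text
7.625 [ 0.6054 -0.0114  0.3827] [-3.1381  0.1468 -0.0013] [-0.1969  0.2795 -6.9463] 0.7587873047402203
```

View pics/c5.png

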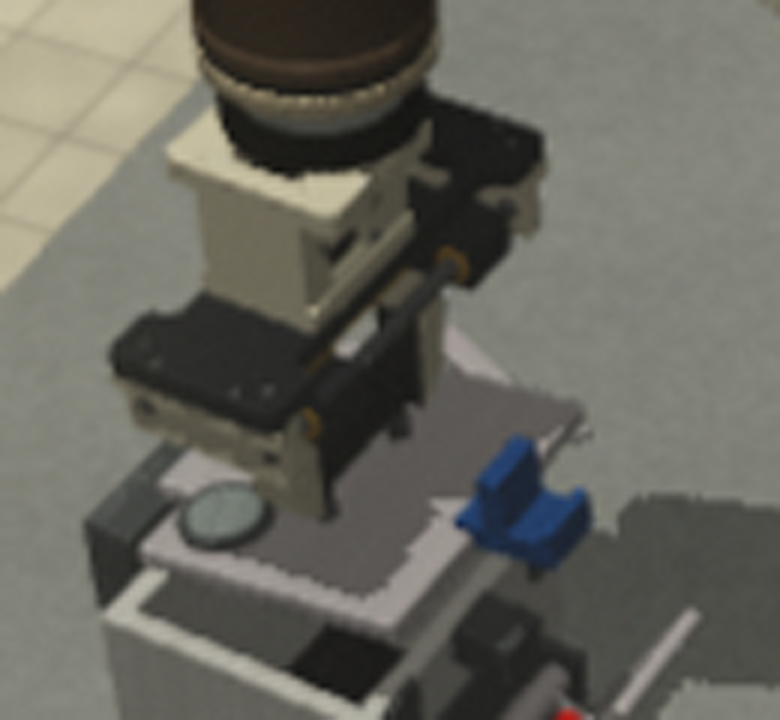

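View pics/wrist5.png

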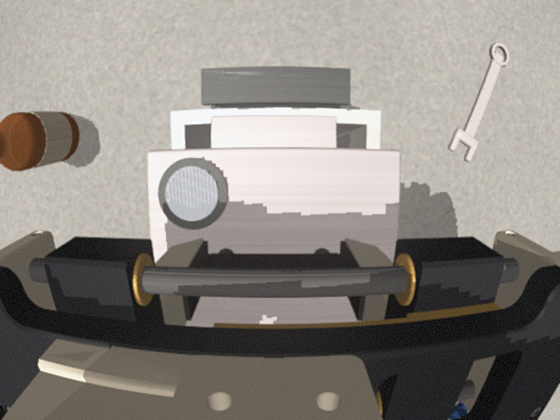

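View pics/c5s.png

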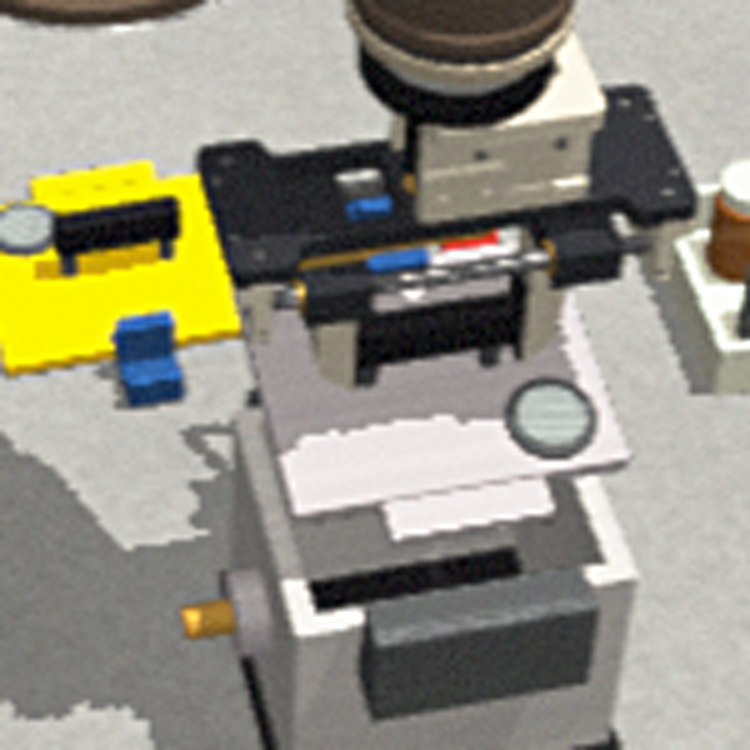

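```bash
python3 - <<'E'
from h import *
s=dict(position=[.6054,-.0114,.3827],ee_rot=[-3.1381,.1468,-.0013])
side=(np.array([[-61,73,10],[-61,-73,10],[61,73,10]])/1e3-[0,0,.038], un([(388,624),(582,405),(143,548)],(170,110),6))
sc=(np.array([[61,-73,10],[61,73,10],[79,-35,8],[79,35,8]])/1e3-[0,0,.038], un([(298,512),(628,461),(400,538),(552,508)],(220,150),5))
wr=(LP,np.array([[149,152],[399,151.5],[211.5,116.5],[336,116.5]]))
def f(p):
    Rm=R.from_euler("zy",[p[3],p[4]]).as_matrix()
    w=lambda P:P@Rm.T+p[:3]
    return np.concatenate([(proj("side",w(side[0]))-side[1]).ravel(),(proj("scene",w(sc[0]))-sc[1]).ravel(),.5*(projw(w(wr[0]),s["position"],s["ee_rot"])-wr[1]).ravel()])
r=least_squares(f,[.605,-.012,.224,-.09,.15],x_scale=[.01,.01,.01,.1,.1]);print(r.x,r.x[4]*57.3,r.fun)
c=np.cos(CH[2]);S=np.sin(CH[2]);d=r.x[:2]-CH[:2];print("ch frame",c*d[0]+S*d[1],-S*d[0]+c*d[1], "yaw rel",r.x[3]-CH[2])
d=np.array(s["position"][:2])-CH[:2];print("tool ch frame",c*d[0]+S*d[1],-S*d[0]+c*d[1])
E
```

```text
[ 0.6057 -0.0106  0.2223 -0.0961  0.157 ] 8.993412809304512 [ 0.9489  0.7491  0.97   -0.9572 -0.6098  0.7961 -1.4216  0.3007  0.0152
 -0.0557 -2.0366  0.2006  0.116   1.0226 -1.6116 -0.7886  0.6273 -0.186
 -0.6998  0.2518 -0.4887  0.3127]
ch frame -0.016437552716872365 0.001835342967881898 yaw rel -0.00258878084802118
tool ch frame -0.01667067491367543 0.0010481402208442328
```

Tilt is about 9–10° and yaw is aligned. The y offset is about +1.5 mm, which I'll correct. Now I lower the tongue onto the rear rim.

Request:
move_arm --pt "2.5 1.5 20 0" --pt "2.5 1.5 31 0" --pt "2.5 1.5 34 0" --pt "2.5 1.5 36 0" --pt "2.5 1.5 36 0"

```text
clock: 8.4
position: [0.6069, -0.013, 0.3471]
ee_rot: [-3.138, 0.146, -0.001]
force: [-0.1, -0.4, -6.5]
width: 0.757
```

Request:
move_arm --pt "0 0 1 0" --pt "0 0 2 0" --pt "0 0 2 0"

```text
clock: 8.78
position: [0.6068, -0.0131, 0.3447]
ee_rot: [3.138, -0.147, -0.0]
force: [0.7, -0.9, -7.3]
width: 0.763
```

Request:
move_arm --pt "0 0 1 0" --pt "0 0 1.5 0" --pt "0 0 1.5 0"

```text
clock: 9.15
position: [0.6068, -0.013, 0.3435]
ee_rot: [3.138, -0.147, 0.0]
force: [-1.9, -0.6, -3.0]
width: 0.758
```

Contact with the rim at the height predicted. Now I slide in along the slope.

Request:
move_arm --pt "3 0 0.3 0" --pt "6 0 0.8 0" --pt "9 0 1.3 0" --pt "11 0 1.6 0" --pt "11 0 1.6 0"

```text
clock: 9.78
position: [0.6182, -0.0141, 0.3416]
ee_rot: [3.138, -0.147, 0.001]
force: [0.6, 0.1, -4.3]
width: 0.755
```

```bash
python3 - <<'E'
from h import *
s=arm.observe();print(s["clock"],s["position"],s["force"],s["width"])
for n in("wrist","scene"):
  i=arm.get_image(n);cv2.imwrite(f"pics/{n}6.png",i[:,:,::-1])
cv("scene6",235,200,130,110,6,"c6s")
E
```

```text
9.775 [ 0.6182 -0.0141  0.3416] [ 0.6398  0.093  -4.2991] 0.7552121733196214
```

View pics/c6s.png

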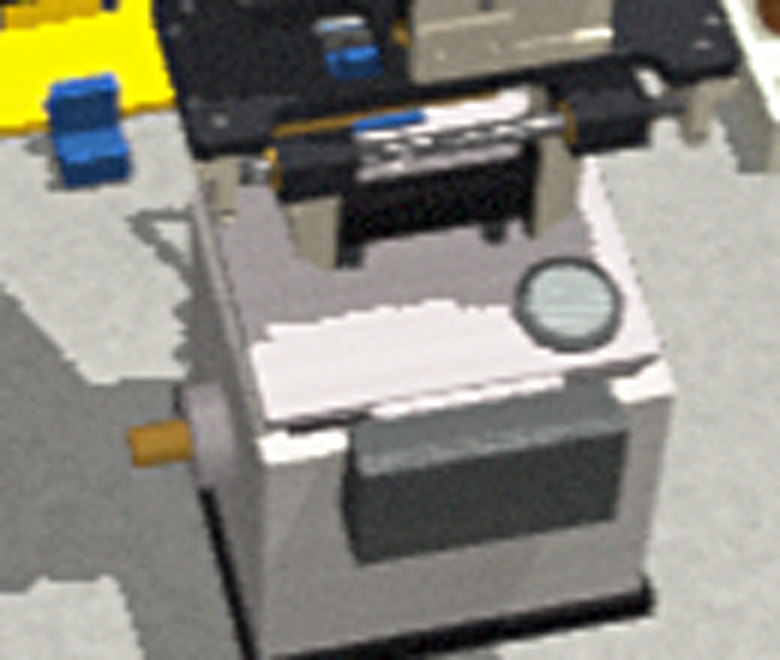

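View pics/wrist6.png

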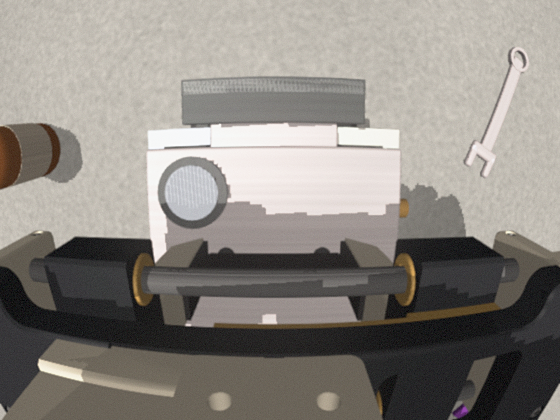

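The tongue tip is just at the lip edge (wrist row 124) and centred. I'll continue sliding.

Request:
move_arm --pt "3 0 0.6 0" --pt "6 0 1.2 0" --pt "9 0 1.7 0" --pt "11 0 2 0" --pt "11 0 2 0"

```text
clock: 10.5
position: [0.6287, -0.0151, 0.3396]
ee_rot: [3.138, -0.147, -0.001]
force: [-2.5, -0.4, 0.1]
width: 0.759
```

```bash
python3 - <<'E'
from h import *
s=arm.observe();print(s["clock"],s["position"],s["force"],s["width"])
d=np.array(s["position"][:2])-CH[:2];print(np.array([[np.cos(CH[2]),np.sin(CH[2])],[-np.sin(CH[2]),np.cos(CH[2])]])@d)
for n in("wrist","scene"):
  i=arm.get_image(n);cv2.imwrite(f"pics/{n}7.png",i[:,:,::-1])
a=cv2.imread("pics/scene7.png")[215:295,240:360];b=cv2.imread("pics/wrist7.png")[60:260,130:430]
a=cv2.resize(a,(450,300));b=cv2.resize(b,(450,300));cv2.imwrite("pics/c7.png",np.vstack([a,b]))
E
```

```text
10.5 [ 0.6287 -0.0151  0.3396] [-2.5365 -0.4395  0.0895] 0.7594727216586883
[ 0.0069 -0.0005]
```

View pics/c7.png

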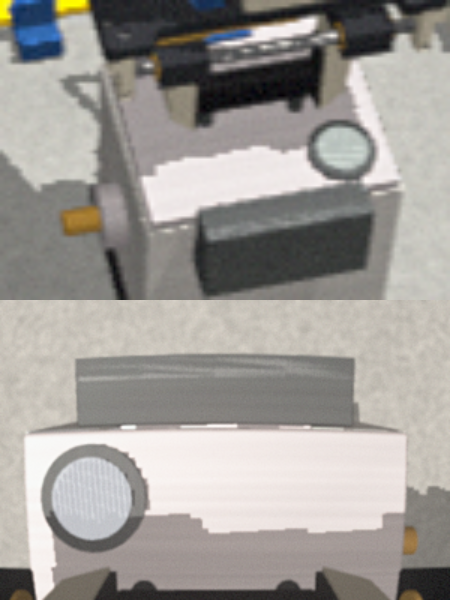

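The tongue is engaged under the lip. Now I swing the front down along the arc.

Request:
move_arm --pt "-1.5 0 1.2 0" --pt "-2.7 0 2.4 0" --pt "-4 0 3.8 0" --pt "-5 0 5 0" --pt "-6 0 6.2 0" --pt "-6.8 0 7.4 0" --pt "-6.8 0 7.4 0"

```text
clock: 11.48
position: [0.6227, -0.0146, 0.3338]
ee_rot: [3.138, -0.147, 0.005]
force: [1.6, -0.4, 6.9]
width: 0.758
```

```bash
python3 - <<'E'
from h import *
s=arm.observe();print(s["clock"],s["position"],s["force"],s["width"])
d=np.array(s["position"][:2])-CH[:2];print(np.array([[np.cos(CH[2]),np.sin(CH[2])],[-np.sin(CH[2]),np.cos(CH[2])]])@d)
for n in("wrist","side"):
  i=arm.get_image(n);cv2.imwrite(f"pics/{n}8.png",i[:,:,::-1])
a=cv2.imread("pics/side8.png")[150:270,175:300];b=cv2.imread("pics/wrist8.png")[60:260,130:430]
a=cv2.resize(a,(625,600),interpolation=2);cv2.imwrite("pics/c8.png",a);b=cv2.resize(b,(450,300));cv2.imwrite("pics/c8w.png",b)
E
```

```text
11.475 [ 0.6227 -0.0146  0.3338] [ 1.5672 -0.3639  6.8553] 0.7579090328838516
[ 0.0008 -0.0005]
```

View pics/c8.png

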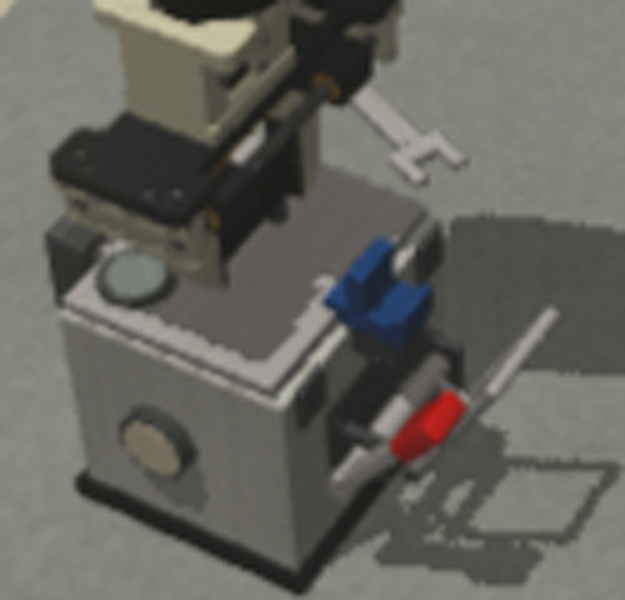

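View pics/c8w.png

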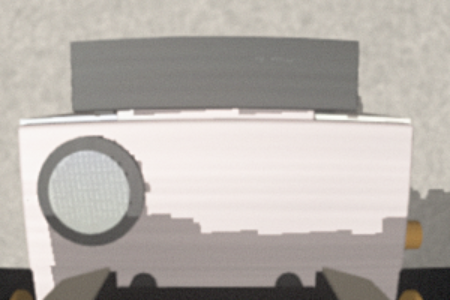

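Request:
move_arm --pt "0 0 1 0" --pt "-0.3 0 1.8 0" --pt "-0.3 0 1.8 0"

```text
clock: 11.95
position: [0.6224, -0.0146, 0.3337]
ee_rot: [3.138, -0.147, 0.008]
force: [-3.3, -1.3, 20.2]
width: 0.761
```

The contact is firm and z no longer drops, so the lid is flush. I'll release and rise clear.

Request:
move_arm --pt "0 0 -1.5 0" --pt "0 0 -1.5 0" --pt "0 0 -1.5 0" --pt "0 0 -1.5 0" --grip 91

```text
clock: 12.45
position: [0.6215, -0.0144, 0.3316]
ee_rot: [3.138, -0.146, -0.001]
force: [0.1, -0.1, -0.7]
width: 0.989
```

Request:
move_arm --pt "0 0 -15 0" --pt "0 0 -60 0" --pt "0 0 -115 0" --pt "0 0 -115 0"

```text
clock: 12.95
position: [0.6226, -0.0143, 0.453]
ee_rot: [-3.137, 0.147, -0.015]
force: [0.3, 0.3, -0.0]
width: 0.987
```

```bash
python3 - <<'E'
from h import *
s=arm.observe();print(s["clock"],s["position"],s["force"],s["width"])
for n in("wrist","side","scene"):
  i=arm.get_image(n);cv2.imwrite(f"pics/{n}9.png",i[:,:,::-1])
cv("side9",165,150,130,120,5,"c9");cv("scene9",235,180,130,130,5,"c9s")
print(plan(ch([-.195,0,.25]),CH[2],.178,s=s))
E
```

```text
12.95 [ 0.6226 -0.0143  0.453 ] [ 0.2721  0.3068 -0.0367] 0.9873438093502479
(array([-195.9,   -0.2,   23.1]), np.float64(0.0002))
```

View pics/c9.png

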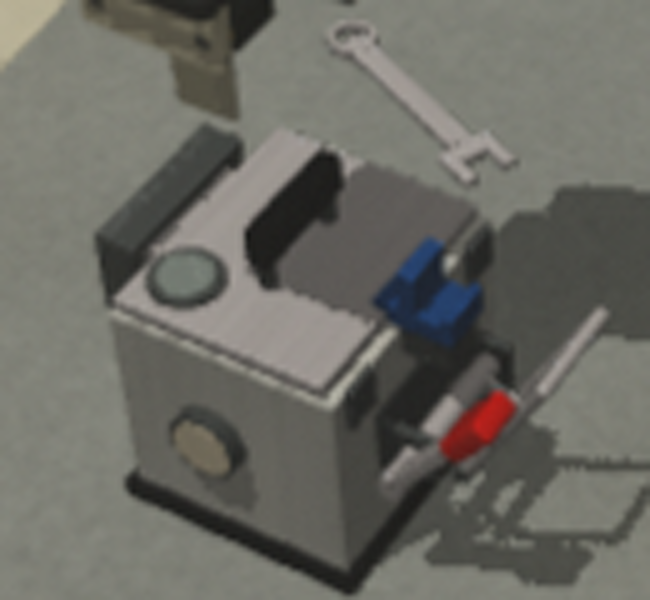

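View pics/c9s.png

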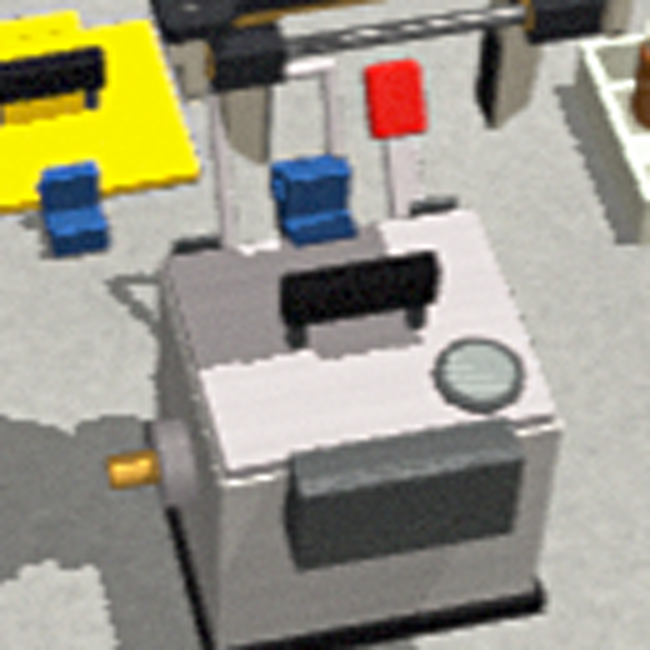

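View pics/wrist9.png

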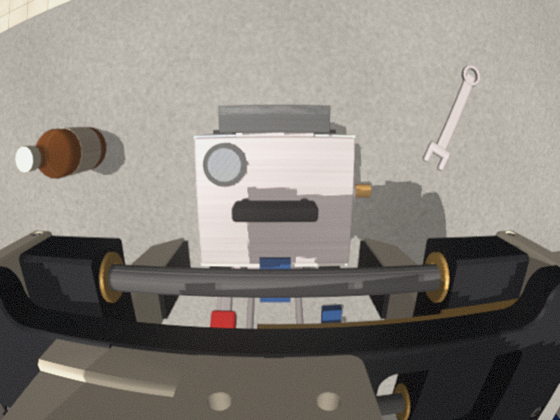

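The lid sits flush and is level in all three views. Next is the loop: I'll close the fingers and go outside the bar.

Request:
move_arm --pt "-60 0 10 0" --pt "-120 0 20 0" --pt "-180 0 23 0" --pt "-196 0 23 0" --pt "-196 0 75 0" --pt "-196 0 115 0" --pt "-196 0 128 0" --pt "-196 0 128 0" --pt "-196 0 128 0" --grip 0

```text
clock: 14.22
position: [0.4273, 0.0039, 0.32]
ee_rot: [-3.138, 0.147, -0.003]
force: [-1.3, -0.3, 0.3]
width: 0.056
```

```bash
python3 - <<'E'
from h import *
s=arm.observe();print(s["clock"],s["position"],s["force"],s["width"])
for n in("wrist","side"):
  i=arm.get_image(n);cv2.imwrite(f"pics/{n}10.png",i[:,:,::-1])
cv("side10",165,130,150,130,5,"c10")
print(plan(ch([-.12,0,.147]),CH[2],.178,s=s))
E
```

```text
14.225 [0.4273 0.0039 0.32  ] [-1.2929 -0.3195  0.2892] 0.05643004921095846
(array([75.4, -0.3, -4.9]), np.float64(0.0001))
```

View pics/c10.png

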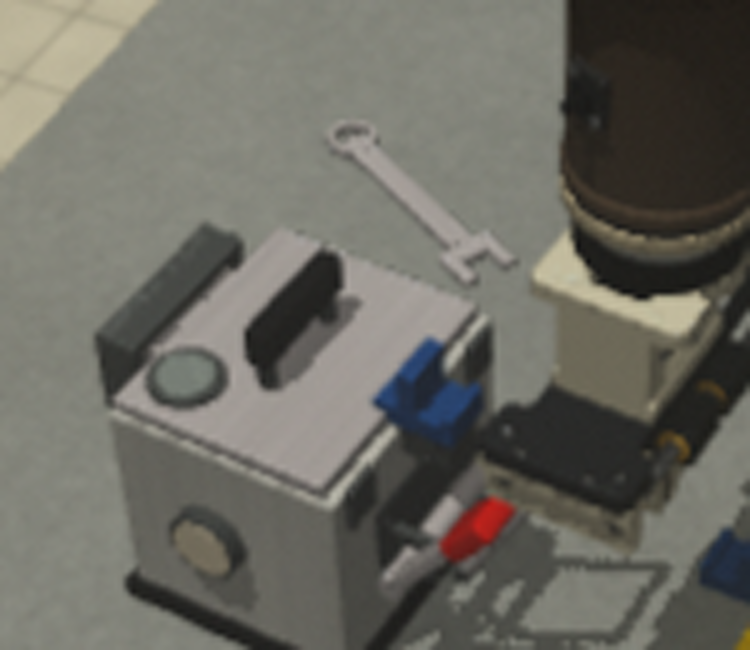

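View pics/wrist10.png

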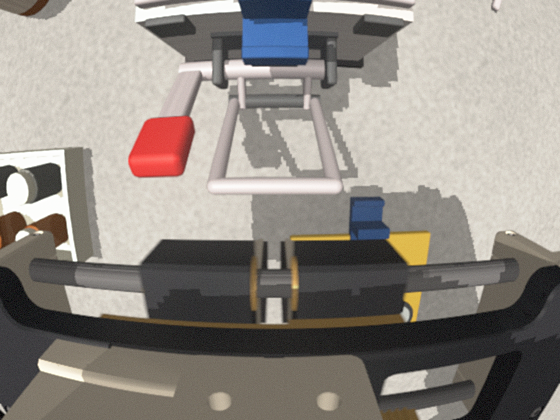

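The bar is dead ahead, at wrist (275,187). I'll push it inward past upright.

Request:
move_arm --pt "10 0 -4 0" --pt "20 0 -4 0" --pt "30 0 -4 0" --pt "38 0 -4 0" --pt "46 0 -4 0" --pt "54 0 -4 0" --pt "61 0 -4 0" --pt "68 0 -4 0" --pt "73 0 -5 0" --pt "76 0 -6 0" --pt "78 0 -6 0" --pt "78 0 -6 0"

```text
clock: 15.82
position: [0.5042, -0.0034, 0.3249]
ee_rot: [3.138, -0.146, 0.0]
force: [-0.1, -0.3, 0.6]
width: 0.003
```

```bash
python3 - <<'E'
from h import *
s=arm.observe();print(s["clock"],s["position"],s["force"],s["width"])
for n in("wrist","side"):
  i=arm.get_image(n);cv2.imwrite(f"pics/{n}11.png",i[:,:,::-1])
cv("side11",165,130,150,130,5,"c11")
E
```

```text
15.825 [ 0.5042 -0.0034  0.3249] [-0.0709 -0.2574  0.6246] 0.0029772748913849886
```

View pics/c11.png

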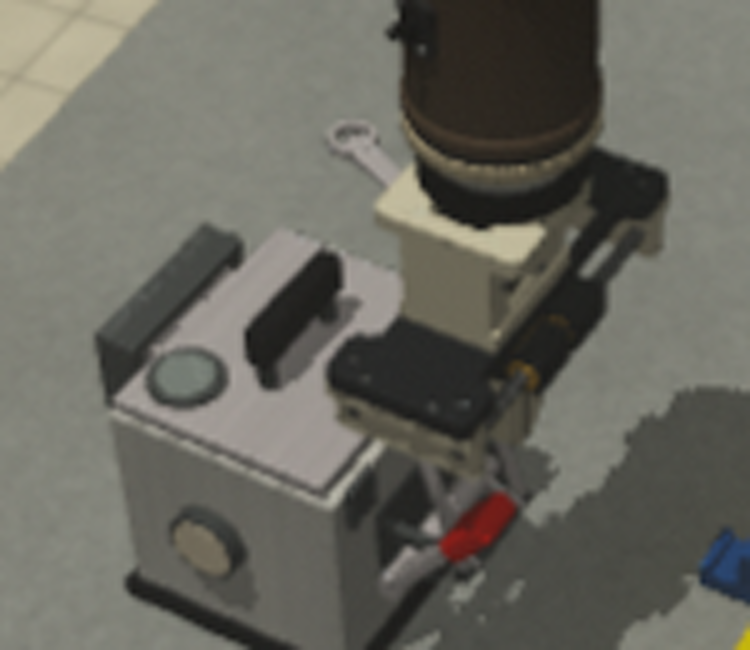

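View pics/wrist11.png

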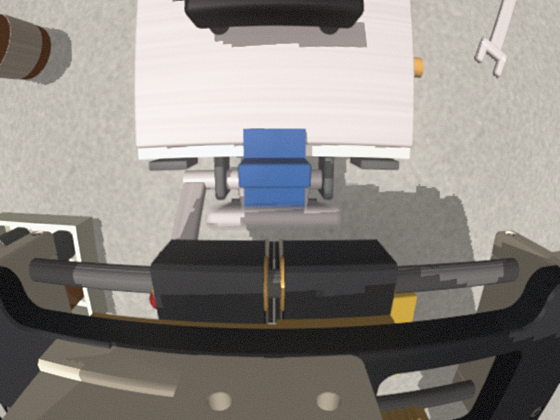

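Request:
move_arm --pt "2 0 -1 0" --pt "4 0 -2 0" --pt "6 0 -4 0" --pt "6 0 -4 0" --pt "6 0 -4 0"

```text
clock: 16.55
position: [0.5101, -0.004, 0.3289]
ee_rot: [3.138, -0.146, -0.0]
force: [0.1, -0.1, 0.4]
width: 0.008
```

```bash
python3 - <<'E'
from h import *
s=arm.observe();print(s["clock"],s["position"],s["force"],s["width"])
d=np.array(s["position"][:2])-CH[:2];print(np.array([[np.cos(CH[2]),np.sin(CH[2])],[-np.sin(CH[2]),np.cos(CH[2])]])@d)
for n in("wrist",):
  i=arm.get_image(n);cv2.imwrite(f"pics/{n}12.png",i[:,:,::-1])
cv("wrist12",170,100,210,160,3.5,"c12")
for z in(.16,.155,.15):
  for x in (-.084,-.1,-.108,-.115): print(x,z,projw(pose(CH,[[x,0,z]]),s["position"],s["ee_rot"]))
E
```

```text
16.55 [ 0.5101 -0.004   0.3289] [ 0.08   -0.0733  0.3771] 0.008022128383204787
[-0.1123 -0.0005]
-0.084 0.16 [[271.1052 210.5489]]
-0.1 0.16 [[271.1532 242.156 ]]
-0.108 0.16 [[271.1817 257.1681]]
-0.115 0.16 [[271.2085 269.8327]]
-0.084 0.155 [[271.1758 207.8784]]
-0.1 0.155 [[271.2189 238.6461]]
-0.108 0.155 [[271.2447 253.3024]]
-0.115 0.155 [[271.2691 265.6914]]
-0.084 0.15 [[271.2423 205.3654]]
-0.1 0.15 [[271.2811 235.3317]]
-0.108 0.15 [[271.3045 249.6447]]
-0.115 0.15 [[271.3267 261.7658]]
```

View pics/c12.png

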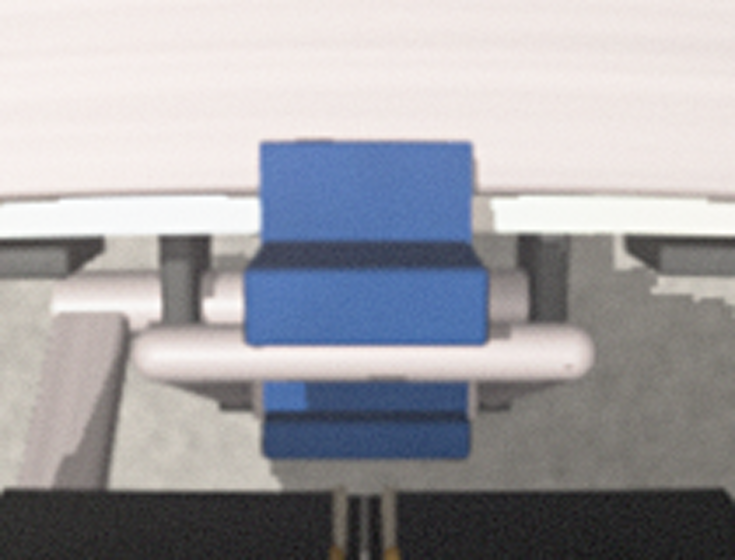

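The bar now lies on the keeper between the back plate and the tip (crop row about 355; the tip is at row about 435). Now I plan the lever press.

```bash
python3 - <<'E'
from h import *
def tgt(a,dep=0):
    c=np.array([-.087-.08*np.cos(a),.078+.08*np.sin(a)]);n=np.array([np.sin(a),np.cos(a)])
    k=c+(.007-dep)*n; return ch([k[0]+.0095*np.clip(a/.3,-.5,1),.062,k[1]+(.0095*.5*np.tan(-a) if a<0 else 0)])
print("pre-up",plan(ch([-.104,0.0,.19]),CH[2],.178),plan(ch([-.104,.062,.19]),CH[2],.178),plan(ch([-.104,.062,.143]),CH[2],.178))
for a in(.93,.8,.65,.5,.35,.2,.05,-.1,-.2,-.3,-.37,-.42): print(a,plan(tgt(a),CH[2],.178)[0])
E
```

```text
pre-up (array([  8.3,  -0.5, -39.1]), np.float64(0.0002)) (array([  8.3, -62.5, -39.1]), np.float64(0.0002)) (array([  8.3, -62.5,   7.9]), np.float64(0.0002))
0.93 [ -7.4 -62.5   4.5]
0.8 [-15.9 -62.5  10.6]
0.65 [-24.6 -62.5  18.9]
0.5 [-32.  -62.5  28.4]
0.35 [-37.9 -62.5  38.9]
0.2 [-45.4 -62.5  50.1]
0.05 [-52.6 -62.5  61.9]
-0.1 [-58.1 -62.5  73.4]
-0.2 [-59.2 -62.5  80.9]
-0.3 [-57.9 -62.5  88.3]
-0.37 [-56.5 -62.5  93.4]
-0.42 [-55.3 -62.5  97. ]
```

Request:
move_arm --pt "0 0 -39 0" --pt "6 -40 -39 0" --pt "8 -62.5 -39 0" --pt "8 -62.5 -39 0" --pt "8 -62.5 -10 0" --pt "8 -62.5 5 0" --pt "8 -62.5 5 0"

```text
clock: 17.48
position: [0.5234, 0.0567, 0.3229]
ee_rot: [3.137, -0.148, -0.004]
force: [0.2, -0.7, 0.1]
width: 0.001
```

```bash
python3 - <<'E'
from h import *
s=arm.observe();print(s["clock"],s["position"],s["force"],s["width"])
for n in("wrist","scene"):
  i=arm.get_image(n);cv2.imwrite(f"pics/{n}13.png",i[:,:,::-1])
cv("scene13",235,140,130,130,5,"c13")
E
```

```text
17.475 [0.5234 0.0567 0.3229] [ 0.1981 -0.6838  0.1031] 0.0006419150692215712
```

View pics/c13.png

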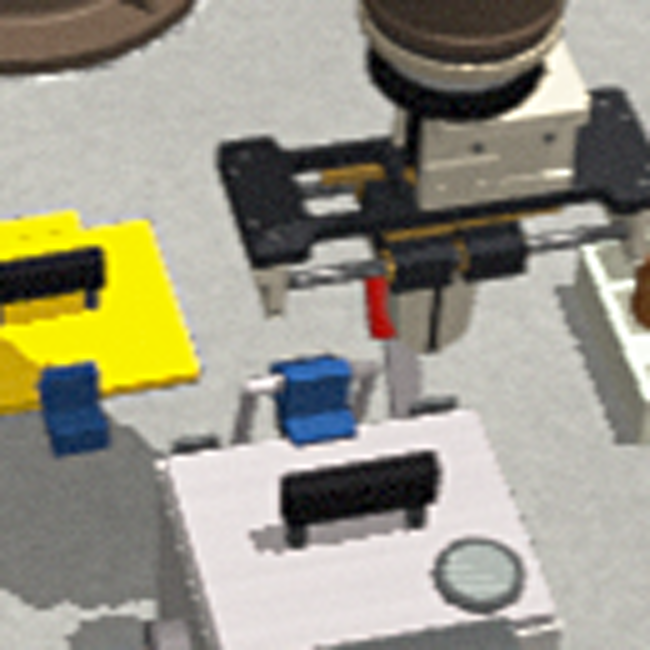

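View pics/wrist13.png

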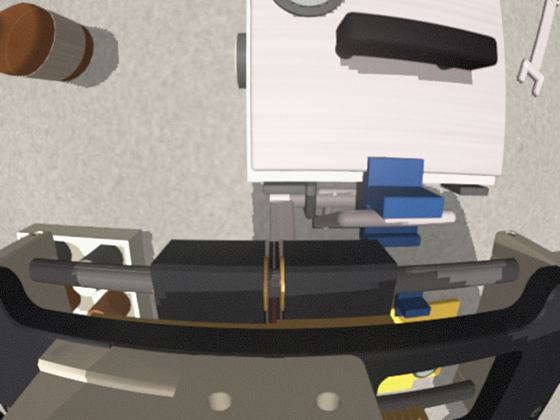

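The fingers stand behind the pad, on its chamber side. I'll press outward and down along the arc, in two parts.

Request:
move_arm --pt "-8 4 1 0" --pt "-15 4 2 0" --pt "-20 4 5 0" --pt "-24 4 8 0" --pt "-29 4 12 0" --pt "-33 4 16 0" --pt "-37 4 21 0" --pt "-40.5 4 25 0" --pt "-44 4 30 0" --pt "-47 4 35 0" --pt "-51 4 40 0" --pt "-54 4 46 0"

```text
clock: 19.08
position: [0.4695, 0.0586, 0.2776]
ee_rot: [-3.138, 0.146, -0.0]
force: [1.6, -0.1, 1.6]
width: 0.002
```

```bash
python3 - <<'E'
from h import *
s=arm.observe();print(s["clock"],s["position"],s["force"],s["width"])
for n in("wrist","side"):
  i=arm.get_image(n);cv2.imwrite(f"pics/{n}14.png",i[:,:,::-1])
cv("side14",180,150,140,120,5,"c14")
E
```

```text
19.075 [0.4695 0.0586 0.2776] [ 1.5923 -0.1035  1.6428] 0.0023203891195622125
```

View pics/c14.png

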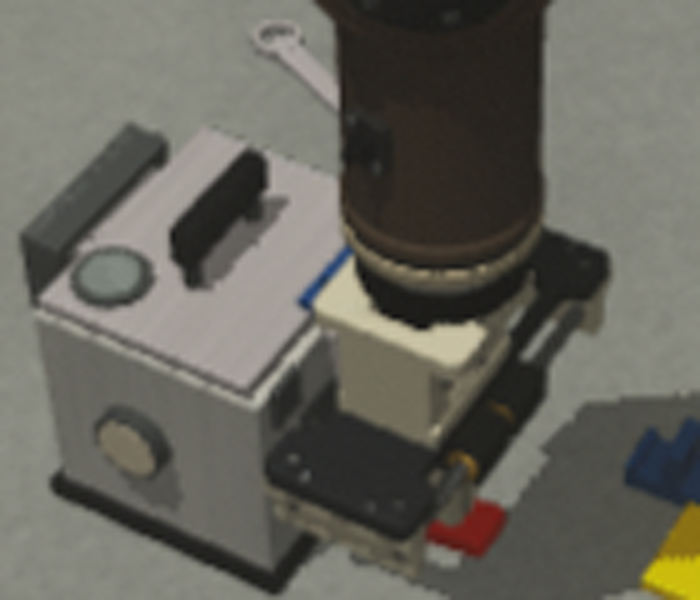

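View pics/wrist14.png

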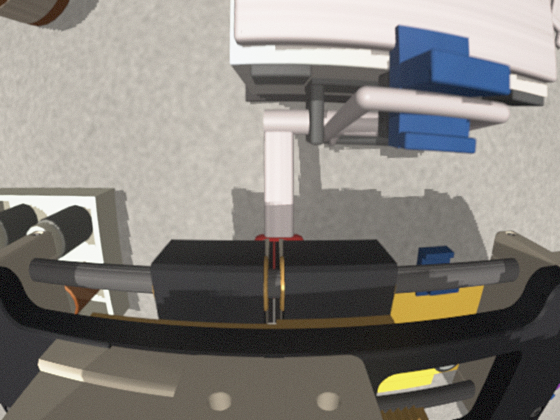

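Lever going down with the loop staying on the keeper. I'll continue past centre.

Request:
move_arm --pt "-3 0 5 0" --pt "-6 0 10 0" --pt "-9 0 15 0" --pt "-11 0 20 0" --pt "-12 0 25 0" --pt "-12.5 0 30 0" --pt "-12 0 34 0" --pt "-11.5 0 38 0" --pt "-11 0 41 0" --pt "-11 0 41 0"

```text
clock: 20.42
position: [0.4588, 0.0595, 0.2367]
ee_rot: [3.138, -0.147, -0.001]
force: [0.3, 0.0, 0.3]
width: 0.003
```

Request:
move_arm --pt "0 0 2 0" --pt "0 0 4 0" --pt "0 0 5 0" --pt "0 0 5 0"

```text
clock: 20.92
position: [0.4592, 0.0596, 0.2341]
ee_rot: [3.138, -0.147, 0.004]
force: [-9.4, -1.4, 36.2]
width: 0.004
```

```bash
python3 - <<'E'
from h import *
s=arm.observe();print(s["clock"],s["position"],s["force"],s["width"])
for n in("wrist","side"):
  i=arm.get_image(n);cv2.imwrite(f"pics/{n}15.png",i[:,:,::-1])
E
```

```text
20.925 [0.4592 0.0596 0.2341] [-9.4419 -1.4495 36.1861] 0.0042423053639945975
```

View pics/wrist15.png

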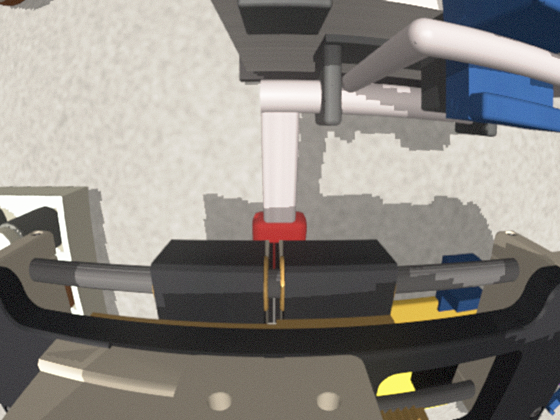

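It's hard against the stop, at a tip height of 56 mm as predicted. I'll retreat and check.

Request:
move_arm --pt "0 0 -5 0" --pt "-5 0 -30 0" --pt "-20 0 -90 0" --pt "-60 0 -140 0" --pt "-90 0 -190 0" --pt "-90 0 -190 0" --pt "-90 0 -190 0"

```text
clock: 21.9
position: [0.3692, 0.0678, 0.4217]
ee_rot: [3.138, -0.147, 0.001]
force: [0.7, -0.6, 0.0]
width: 0.013
```

```bash
python3 - <<'E'
from h import *
s=arm.observe();print(s["clock"],s["position"],s["force"],s["width"])
for n in("wrist","side","scene"):
  i=arm.get_image(n);cv2.imwrite(f"pics/{n}16.png",i[:,:,::-1])
cv("side16",170,150,130,120,5,"c16");cv("scene16",235,180,130,130,5,"c16s")
print([ ((proj(n,pose(CH,[[-.087-.08*np.cos(-.37),.056,.078+.08*np.sin(-.37)],[-.084,-.028,.153],[-.084,.028,.153],[-.061,-.073,.145],[-.061,.073,.145],[.061,.073,.145],[.061,-.073,.145]]))-o)*5) for n,o in(("side",(170,150)),("scene",(235,180)))])
E
```

```text
21.9 [0.3692 0.0678 0.4217] [ 0.6627 -0.59    0.0165] 0.012703564179670945
[array([[502.9728, 573.4484],
       [449.6801, 263.2337],
       [389.9921, 335.1431],
       [456.1068, 204.3754],
       [299.1174, 389.6055],
       [ 89.1422, 298.6885],
       [255.6189, 125.5366]]), array([[365.3739, 191.7279],
       [245.2866, 186.656 ],
       [364.0204, 167.9362],
       [159.3919, 250.7464],
       [471.2418, 200.6758],
       [554.1786, 406.0049],
       [221.0761, 463.7599]])]
```

View pics/c16.png

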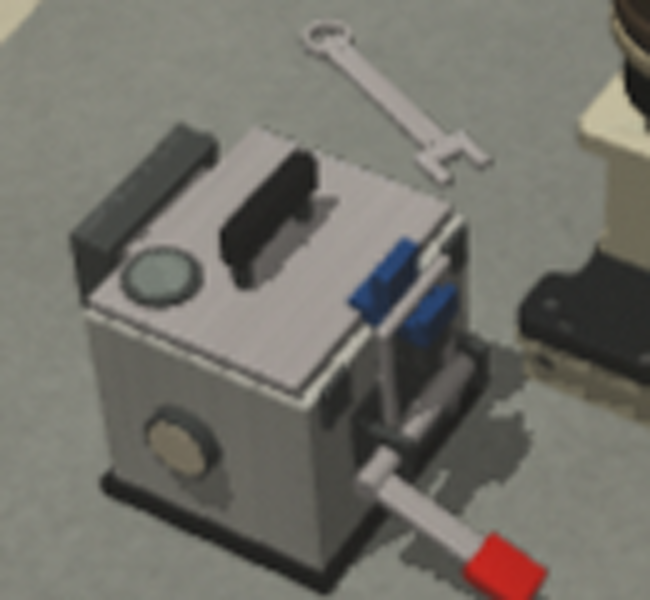

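View pics/c16s.png

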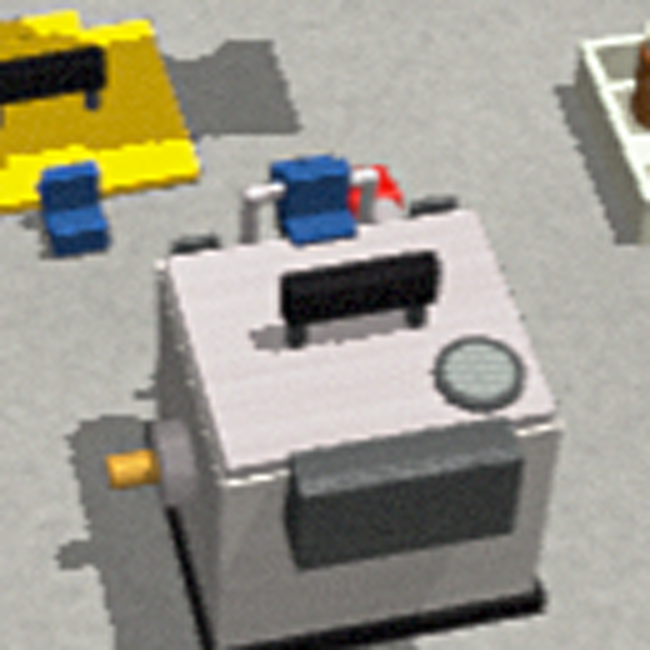

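View pics/wrist16.png

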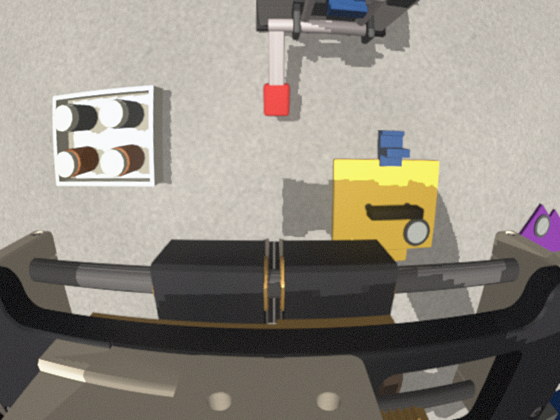

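View pics/scene16.png

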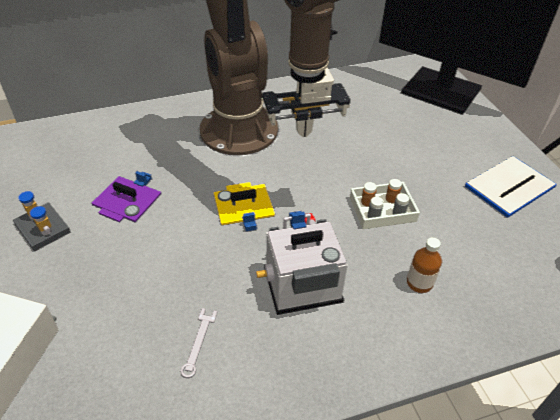

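Everything matches. The pad is at side crop (505,568), where (503,573) was predicted for the stop. The bar lies in the keeper, the lid is flush, and the bystanders haven't moved. I'll hand it in.

```bash
python3 -c "
from cell import arm
print(arm.sign_off())"
```

```text
the job is handed in; nothing more can be done
None
```

The chamber is closed and latched, and the job was handed in at about 22 s of the 54 s allowed.

**What I did**
- **Lid:** I gripped the steel lid by the ends of its bar. Because the tool cannot tilt, I pressed the lid's front on the rear lip to tip it about 9° front up. Then I slid the tongue under the lip and swung the front down flush.
- **Loop and lever:** I pushed the wire loop past upright so it fell onto the blue keeper. Then I pressed the red lever past centre to its stop.

**Last checks**
- **Lid:** it looked flush and level in the side and scene views, and its tongue was under the lip. When pressed down it sat firm at about 20 N without dropping further.
- **Loop:** the bar lay between the keeper's tip and back plate.
- **Lever:** the pad was within about 1 px of where the lower stop should put it, and it stayed there after I backed away. The final press peaked at 36 N through the fingertips against the stop, well above the 10 N the lever needs. The 40 N limit is stated for the arm and gripper body.
- **Surroundings:** the tray, bottle, spanner and the purple and yellow look-alikes were where they started, and the arm was clear of everything.
- **Small disagreements:** the single-view wrist estimate of the tilt ran about 4° higher than the estimate from all three cameras. The lid also seated about 1–2 mm higher than nominal, which is within the calibration error. Neither affected the result.

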